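Fit a bayonet filter canister to the extraction socket

TASK

Take the filter canister out of its sloping rest, stand it upright on its nose on the open bench and let go of it. Then pick it up again and fit it to the bayonet socket: nose in, with the two lugs through the two slots, press it down against the spring, turn it a quarter turn clockwise (seen from above) to the stop, and let it rise into its pockets so that it stays locked. Leave the powder jar, the steel beaker and the tamping rod where they stand.

Things in the scene. Friction and masses are not known exactly. Their poses are not given: they have to be found in the camera images.
- canister_mid (a point): Middle of the filter canister (0.25 kg, 125 mm long) on its axis, 62.5 mm from the nose end. Own z runs from nose to wing grip. Its round aluminium body, 52 mm diameter, spans 33 to 85 mm from the nose end. At the start it lies loose in the rest, axis 40 degrees above level, nose low and towards the robot, wing up and away, lugs level and sideways. Upright on its nose it stands by itself.
- canister_nose (a point): Centre of the canister's flat nose end; axes as canister_mid. The nose shank is 40 mm diameter from 0 to 33 mm (then the wider body's step). Two opposite, like steel lugs stick out along own x: 60 mm over both tips, 12 mm wide along own y, 5 to 13 mm above the nose end.
- canister_wing (a point): Point on the canister's axis in its black wing grip, 108 mm from the nose end; axes as canister_mid. The wing is a flat blade on the body's top, 85 to 125 mm from the nose end, 46 mm long along own x (parallel to the lug line), 12 mm thick along own y.
- rest: Grey fixed sloping rest, base plate 150 x 90 x 8 mm along own x, y; origin at the centre of its underside. Canister's axis lies above own x and rises towards own +x. V saddles under it 18 to 28 mm and 74 to 84 mm from the nose end, a stop plate below the nose; open above; between the saddles the body is free at both sides.
- socket: Fixed round steel bayonet socket, 92 mm outer diameter, 56 mm high, on a 120 mm flange 10 mm high; hose spigot low on its +x side, to 72 mm. Origin at the centre of its underside, z up. Own x is the line of the canister's lugs (either way round) when locked. The line of the two slots lies 80 degrees counter-clockwise of own x, seen from above; a dark rib on the outer wall marks each slot.
- socket_mouth (a point): Centre of the socket's top rim, 56 mm above its underside; axes as the socket. Bore 45 mm diameter, with two opposite lug slots reaching 70 mm across, 3 mm or more clear each side of a lug. From the slots the canister, pressed down, turns clockwise only, 80 degrees to a stop. Lugs clear the ledge with the nose end 25 mm or more below the rim; at 33 mm the body's step meets the rim.
- spring_plate (a joint): Spring plate in the socket under the nose, metres pressed down: 0 free (plate 11 mm below the rim), 0.014 when the lugs just clear the ledge, 0.022 lower stop; 3 N at 0, 10 N at 0.014, 14 N at 0.022. At the turn's end the lugs can rise into pockets 4 mm deep under the ledge: locked, it reads 0.010 (8 N), nose end 21 mm below the rim, canister's middle 97.5 mm above the socket's underside.
- powder_jar: White jar with blue cap, 68 mm diameter, 105 mm high, origin under its centre; bystander.
- steel_beaker: Open steel beaker, 74 mm diameter, 84 mm high, origin under its centre; bystander.
- tamping_rod: Standing tamping rod, foot 40 mm diameter, 88 mm high, origin under its centre; bystander.
- open_bench (a point): A point on the open bench top, free of things for 50 mm and more around, in front of the jar and beaker: a good place to stand the canister.

How it is judged:
On the way, in this order (a step that is already met when the one before it is completed fails the run):
1. the canister stands upright on the bench on its nose, let go (height (world z) of canister_mid between 0.057 and 0.068 m and angle between canister_mid's own z axis and vertical below 0.12 rad and contact force between the fingers and canister below 0.1 N), for 0.2 s.
2. the canister is in the socket and presses the spring plate down until the lugs clear the ledge (value of joint spring_plate above 0.013 m and horizontal distance between canister_mid and socket below 0.015 m and z of canister_mid in the frame of socket below 0.096 m), for 0.1 s.
At the end, for the whole second after the job is handed in: The canister stands upright (within 0.1 rad) in the socket, its middle within 10 mm of the socket's axis, its lug line within 0.15 rad of the socket's own x, its middle 95.5 to 99.5 mm above the socket's underside (lugs up in the locking pockets), the spring plate still held down by more than 7 mm (angle between the x axis of canister_mid and the x axis of socket, either way round below 0.15 rad and angle between canister_mid's own z axis and vertical below 0.1 rad and horizontal distance between canister_mid and socket below 0.01 m and z of canister_mid in the frame of socket between 0.0955 and 0.0995 m and value of joint spring_plate above 0.007 m); the robot touches nothing.
It fails at once if the powder jar, steel beaker or tamping rod is shifted by more than 30 mm (distance of any of powder_jar, steel_beaker, tamping_rod from where it was at the start of the episode above 0.03 m).
It also fails if it takes over 67 s, if anything falls off the work surface, if the arm or the gripper's body presses on something with over 40 N, if the wrist force passes 120 N, or if a joint passes its speed limit or range.

ROBOT

A 6-joint arm with a two-finger parallel gripper is mounted at the origin on a cart in front of the work surface, level with it; the furniture and walls round the work are solid. World frame = base frame: x ahead of the robot, y to its left, z up, the work surface at z = 0. Lengths are in m, angles in rad, forces in N, time in s.
With the tool pointing down it reaches from about 0.325 to 1 m from the base axis. Payload 5.1 kg.
Tool frame: the origin (TCP) lies between the finger pads; the fingertips stand env.tcp_to_tips ahead of it and the grasp point (between the pads) lies 8 mm behind it (env.tcp_to_tips is the distance from the TCP to the fingertips, in m); z points along the fingers, y is the line along which they close (so a half turn about z gives the same grasp; the last joint's range is limited). The gripper opens to 85 mm and grips with 20 to 120 N. Pads are 22 mm wide; open, the fingers measure 114 mm over their backs; the gripper's body (76 mm by 85 mm) begins 54 mm behind the grasp point. The pads swing forward as they close: fully open they stand 13 mm farther back than shut.
Start: joints at [-1.372, 0.124, 1.65, -0, 1.367, -0.083], TCP at [0.181, -0.624, 0.242] pointing down, gripper open.
Joint ranges: [-2.61, 2.61], [-1.02, 2.33], [0.03, 2.71], [-1.35, 4.49], [0.32, 2.68], [-2.91, 2.91]. Speed limits (rad/s): [2.57, 2.57, 3.14, 3.14, 3.14, 3.14].

INTERFACE

Orientations are given as a unit quaternion [w, x, y, z].
In Python, from rig import env, eyes, job gives the robot as it stands.
- The arm moves only by the shell command python3 -m creep 'ROWS' [OPENING]. ROWS is JSON, a list that holds one entry, the list of rows, each a list of 4 numbers: the shift along the tool's x, y, z in cm, then the turn about the tool's z in degrees. In form: [[[dx, dy, dz, roll], ...]]. A call has 1 to 8 rows; each row shifts and turns the commanded pose from where the row before left it, along the tool's axes as they then stand; what a row does not reach is not made up. A row lasts 1/12 s, in which the tool goes at most 41.7 mm and 7.16 degrees, less where a joint would pass 70% of its speed; a pose out of reach is approached as far as the arm can. A call is refused whole if a number of a shift passes 4.17 or a number of a turn 7.16, either way. A call with a gripper value outside its range is refused whole. OPENING is the opening, from 0 (shut) to 1 (fully open), set as the call begins (- or left out, the last holds). The fingers move at their own pace and stop on an object; the grip force is fixed at half the most. Time passes only in rows, so rows that do not move let the fingers close. It gives the time, the measured TCP pose, the force, the opening and the grip force at its end, in the units of the state.
- env.observe(): the state, without advancing time (a new reading comes with each control period).
- eyes.read_camera(name): name is "scene" or "top" or "wrist"; returns a dict with "color" (384x512x3 uint8, red, green, blue), "z_map" (384x512 float32, m along the optical axis (not along the pixel's ray), 0 where there is no reading), "camera_matrix" (3x3 intrinsics, pixels), "pose" (4x4, takes a point from camera to world coordinates). Camera axes: x right, y down, z forward; pixel columns grow to the right and rows downward; lengths in m; the calibration is good to about 2 mm. A picture is of the moment at which its call begins.
- job.hand_in(): hands the job in; it is judged then, once.
The state is a dict: "t": time; "joint_pos": joint angles; "qd": joint speeds; "tau": joint torques, N m; "ee_pos": TCP position; "tcp_rot": TCP orientation; "force": force on the tool from outside, world axes, zero at the start; "moment": the same for the moment, N m; "finger_gap": finger opening in m; "grip_force": force on a finger pad.
Only numpy, scipy, OpenCV 4.12 (cv2) and the standard library are available. Lean on these libraries where they do the work, as an engineer would, in place of code of your own. Each camera call takes 0.05 s, during which the arm holds its last target. There are 200 camera calls.

## Working session

There is one attempt and no reset: what is moved stays moved. The work goes in short steps, Python scripts to look and compute and a shell command to move; the robot and the scene stay as the last step left them, time stands still between calls to the robot, and variables do not carry over. Pictures are saved under pics/ and viewed, at most 10 in all, crops included, and the job is handed in when it is done.

```bash
ls; mkdir -p pics; python3 - <<'E'
from rig import env, eyes, job
import cv2,numpy as np
for n in("scene","top"):
    d=eyes.read_camera(n); cv2.imwrite(f"pics/{n}0.png",d["color"][:,:,::-1]); np.savez(f"{n}0.npz",**d)
    print(n,d["pose"].round(3).tolist(),d["camera_matrix"].round(1).tolist())
print(env.observe(),env.tcp_to_tips)
E
```

```text
pics
scene [[0.899, -0.219, 0.378, 0.215], [-0.437, -0.469, 0.768, -0.923], [0.009, -0.856, -0.517, 0.522], [0.0, 0.0, 0.0, 1.0]] [[361.4, 0.0, 254.6], [0.0, 361.4, 194.6], [0.0, 0.0, 1.0]]
top [[0.006, -0.991, 0.132, 0.442], [-1.0, -0.003, 0.023, -0.278], [-0.022, -0.132, -0.991, 0.935], [0.0, 0.0, 0.0, 1.0]] [[366.2, 0.0, 257.2], [0.0, 366.2, 188.8], [0.0, 0.0, 1.0]]
{'t': 0.1, 'joint_pos': array([-1.37158222e+00,  1.24481977e-01,  1.65155148e+00, -4.87348813e-07,
        1.36755912e+00, -8.26208058e-02]), 'qd': array([-0.00077633,  0.00016492, -0.00333296, -0.00063999, -0.00085643,
       -0.00101648]), 'tau': array([ 6.96775660e-04, -4.24934042e+01, -3.66652000e+01, -9.20497837e-05,
        3.93406895e-03,  1.04062448e-05]), 'ee_pos': array([ 0.18062657, -0.62382485,  0.24114041]), 'tcp_rot': array([-9.98249054e-04,  9.90087053e-01,  1.40451515e-01, -5.84996071e-05]), 'force': array([ 0.22202397, -0.37419273, -0.41473738]), 'moment': array([ 0.02285066,  0.00890457, -0.00581358]), 'grip_force': 0.0, 'finger_gap': 0.085441255107217} 0.011
```

View pics/scene0.png

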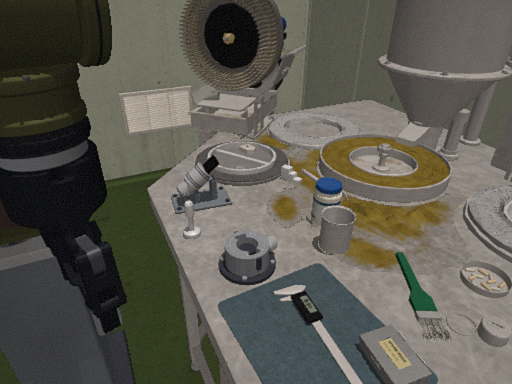

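View pics/top0.png

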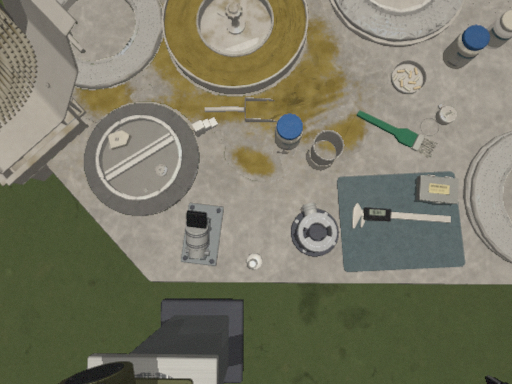

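The scene view shows the rest with the canister at about (202,185), the rod at (190,218) and the socket at (248,255). In the top view the rest is at (202,234), the socket at (316,231), the rod at (254,262), the jar at (289,130) and the beaker at (325,150). Next I'll take an enlarged crop of the top view and compute positions.

```bash
cat > h.py <<'E'
import numpy as np,cv2
def load(n): return dict(np.load(n))
def P(d,u,v,z=None):
    K=d["camera_matrix"];T=d["pose"]
    r=T[:3,:3]@np.array([(u-K[0,2])/K[0,0],(v-K[1,2])/K[1,1],1.])
    if z is not None: s=(z-T[2,3])/r[2]
    else: s=d["z_map"][int(round(v)),int(round(u))]
    return T[:3,3]+s*r
def cloud(d):
    v,u=np.mgrid[:384,:512]; K=d["camera_matrix"];s=d["z_map"]
    c=np.stack([(u-K[0,2])/K[0,0]*s,(v-K[1,2])/K[1,1]*s,s],-1)
    return c@d["pose"][:3,:3].T+d["pose"][:3,3]
E
python3 - <<'E'
from h import *
d=load("top0.npz")
a=d["color"][195:275,175:275,::-1]; b=d["color"][195:275,270:370,::-1]
cv2.imwrite("pics/crop.png",np.vstack([cv2.resize(x,None,fx=3.75,fy=3.75,interpolation=cv2.INTER_CUBIC) for x in (a,b)])) 
for n,u,v in(("jar",289,126),("rod",254,262),("beaker",326,150),("sock",316,215),("wing",197,217),("bench",255,205),("rest",190,262)):
    print(n,P(d,u,v).round(3))
C=cloud(d)
def circ(m,nm):
    p=C[m][:,:2].astype(np.float32); (c,r)=cv2.minEnclosingCircle(p); print(nm,len(p),np.round(c,4),round(r,4))
u=np.mgrid[:384,:512][1]
reg=(C[...,0]>.2)&(C[...,0]<.5)&(u>285)&(u<345)
m=reg&(C[...,2]>.05)&(C[...,2]<.062); m[:195]=0
circ(m,"rim"); print(np.median(C[m][:,2]))
E
```

```text
jar [ 0.701 -0.332  0.103]
rod [ 0.387 -0.252  0.091]
beaker [ 0.668 -0.434  0.003]
sock [ 0.496 -0.399  0.055]
wing [ 0.487 -0.124  0.116]
bench [ 0.524 -0.251  0.004]
rest [ 0.38 -0.09  0.01]
rim 813 [ 0.4579 -0.4006] 0.05
0.05625250989815067
```

View pics/crop.png

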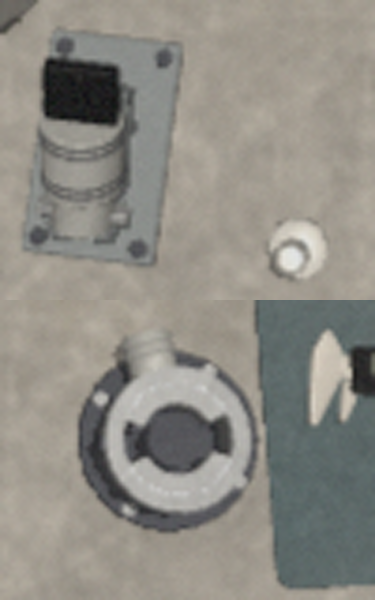

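The crop shows the rest with its plate corners at (57,32), (183,45), (155,265) and (23,248), and the wing centred at about (82,92). The rod is at (290,258). The socket bore is at (178,437), its slots point roughly left and right, and its spigot is at (148,350).

```bash
python3 - <<'E'
from h import *
d=load("top0.npz"); C=cloud(d); s=3.75
q=[P(d,175+(x+.5)/s-.5,195+(y+.5)/s-.5,.008) for x,y in((57,32),(183,45),(155,265),(23,248))]
q=np.array(q)[:,:2]; print(q.round(4).tolist(), q.mean(0))
a=(q[0]+q[1]-q[2]-q[3]); print("rest yaw",np.degrees(np.arctan2(a[1],a[0])),np.linalg.norm(a)/2)
v,u=np.mgrid[:384,:512]
blk=(d["color"].max(2)<50)&(u>180)&(u<212)&(v>200)&(v<232)&(C[...,2]>.05)
W=C[blk]; print("wing",len(W),W.min(0),W.max(0),W.mean(0)); 
w2=W[W[:,2]>.095]; print(w2.min(0),w2.max(0))
# split wing pts by height
ax=a/np.linalg.norm(a); lat=np.array([-ax[1],ax[0]])
L=W[:,:2]@lat; A=W[:,:2]@ax
print("lateral",np.percentile(L,[2,98]), "rest centre lat",q.mean(0)@lat,"ax",q.mean(0)@ax)
for lo in np.arange(A.min(),A.max(),.005):
    m=(A>=lo)&(A<lo+.005); print(round(lo-q.mean(0)@ax,3),m.sum(),np.median(W[m][:,2]).round(4))
# socket slots: pixels of bore below rim
sc=(u>295)&(u<340)&(v>212)&(v<250)
for zlo,zhi in((.035,.05),(.02,.035),(.0,.02)):
    m=sc&(C[...,2]>zlo)&(C[...,2]<zhi)&(np.hypot(C[...,0]-.456,C[...,1]+.4006)<.038)
    p=C[m][:,:2]; e=np.cov(p.T) if len(p)>5 else None
    if e is not None:
        w,V=np.linalg.eigh(e); print(zlo,len(p),p.mean(0),np.degrees(np.arctan2(V[1,1],V[0,1])),w)
r=sc&(C[...,2]>.053)&(C[...,2]<.06); p=C[r][:,:2]; M=np.c_[p,np.ones(len(p))]
e=p[np.hypot(*(p-[.457,-.4006]).T)>.04]; (c,ax2,_)=cv2.fitEllipse(e.astype(np.float32)*1000) if len(e)>5 else (0,0,0); print(c,ax2)
E
```

```text
[[0.5276, -0.0849], [0.5191, -0.1709], [0.3726, -0.1549], [0.3831, -0.0664]] [ 0.45057168 -0.11926134]
rest yaw -6.756452382214218 0.14652579064801863
wing 296 [ 0.46471577 -0.14448507  0.09724104] [ 0.49978661 -0.0985126   0.12504793] [ 0.48187407 -0.12205419  0.11205629]
[ 0.46471577 -0.14448507  0.09724104] [ 0.49978661 -0.0985126   0.12504793]
lateral [-0.08632092 -0.04343698] rest centre lat -0.06542368377588788 ax 0.4614735636440131
0.015 41 0.1002
0.02 43 0.1047
0.025 48 0.1088
0.03 47 0.1129
0.035 44 0.1173
0.04 44 0.1212
0.045 29 0.1208
0.035 190 [ 0.45746879 -0.40298044] 98.87883088458786 [8.36679397e-05 1.50945895e-04]
0.02 20 [ 0.46421564 -0.4255861 ] 78.72497365651482 [9.00461854e-05 2.25657682e-04]
0.0 160 [ 0.45664573 -0.40254433] 90.91235229542883 [0.00013352 0.00046826]
(457.2152099609375, -400.74371337890625) (85.23542022705078, 88.05223846435547)
```

```bash
cat >> h.py <<'E'
def go(x,y,z,yaw):
    """print remaining roll, then the shift (cm) in tool axes at the final yaw"""
    from rig import env
    o=env.observe(); w,a,b,c=o["tcp_rot"]; cur=np.degrees(2*np.arctan2(b,a))
    r=(cur-yaw+180)%360-180; t=np.radians(yaw); D=np.array([x,y,z])-o["ee_pos"]
    print("t",round(o["t"],2),"pos",o["ee_pos"].round(4),"yaw",round(cur,1),"gap",round(o["finger_gap"],4),"F",o["force"].round(1),"j6",o["joint_pos"][5].round(2))
    print("roll",round(r,1),"dx,dy,dz cm",np.round(100*np.array([D[0]*np.cos(t)+D[1]*np.sin(t),D[0]*np.sin(t)-D[1]*np.cos(t),-D[2]]),2))
E
python3 -m creep '[[[0,0,0,5.7],[0,0,0,5.7],[0,0,0,5.7],[0,0,0,5.7],[1.62,-3.55,0.25,0],[1.62,-3.55,0.25,0],[1.62,-3.55,0.25,0],[1.62,-3.55,0.25,0]]]' 1
python3 -m creep '[[[1.62,-3.55,0.25,0],[1.62,-3.55,0.25,0],[1.62,-3.55,0.25,0],[1.62,-3.55,0.25,0],[1.62,-3.55,0.25,0],[1.62,-3.55,0.25,0],[1.62,-3.55,0.25,0],[1.62,-3.55,0.25,0]]]'
python3 -c "
from h import *
go(.485,-.123,.20,-6.8)"
```

```text
t: 0.77
ee_pos: [0.2618, -0.4891, 0.2314]
tcp_rot: [-0.001, 0.998, -0.059, -0.0]
force: [0.6, 0.4, -0.2]
finger_gap: 0.0852
grip_force: 0.0
t: 1.43
ee_pos: [0.4235, -0.2218, 0.2119]
tcp_rot: [-0.0, 0.998, -0.058, -0.0]
force: [0.9, -0.2, -0.4]
finger_gap: 0.0857
grip_force: 0.0
t 1.43 pos [ 0.4235 -0.2218  0.2119] yaw -6.7 gap 0.0857 F [ 0.9 -0.2 -0.4] j6 1.09
roll 0.1 dx,dy,dz cm [  4.93 -10.54   1.19]
```

```bash

python3 -m creep '[[[1.65,-3.5,0.4,0],[1.65,-3.5,0.4,0],[1.65,-3.5,0.4,0],[0,0,0,0]]]'
python3 - <<'E'
from rig import eyes
from h import *
d=eyes.read_camera("wrist"); np.savez("w1.npz",**d); cv2.imwrite("pics/w1.png",d["color"][:,:,::-1])
go(.485,-.123,.095,-6.8)
C=cloud(d)
blk=(d["color"].max(2)<50)&(C[...,2]>.09)&(C[...,2]<.135)&(np.hypot(C[...,0]-.485,C[...,1]+.123)<.05); W=C[blk]
ax=np.array([.993,-.118]);lat=np.array([.118,.993]);A=W[:,:2]@ax;L=W[:,:2]@lat
print(len(W),np.percentile(A,[1,99]),np.percentile(L,[1,99]),np.percentile(W[:,2],[1,99]))
for lo in np.arange(.47,.52,.005):
    m=(A>=lo)&(A<lo+.005); print(round(lo,3),m.sum(),np.median(W[m][:,2]).round(4) if m.any() else 0)
E
```

```text
t: 1.77
ee_pos: [0.486, -0.12, 0.1991]
tcp_rot: [-0.001, 0.998, -0.055, -0.0]
force: [-1.2, 0.2, -0.4]
finger_gap: 0.0856
grip_force: 0.0
t 1.82 pos [ 0.485  -0.1223  0.1993] yaw -6.3 gap 0.0854 F [ 0.2 -0.1 -0.3] j6 1.33
roll 0.5 dx,dy,dz cm [1.000e-02 7.000e-02 1.043e+01]
1668 [0.47755504 0.51141118] [-0.08497483 -0.04176188] [0.10013198 0.12271735]
0.47 0 0
0.475 97 0.101
0.48 173 0.1045
0.485 181 0.1088
0.49 211 0.1132
0.495 215 0.1171
0.5 235 0.1211
0.505 388 0.1202
0.51 168 0.1166
0.515 0 0
0.52 0 0
```

View pics/w1.png

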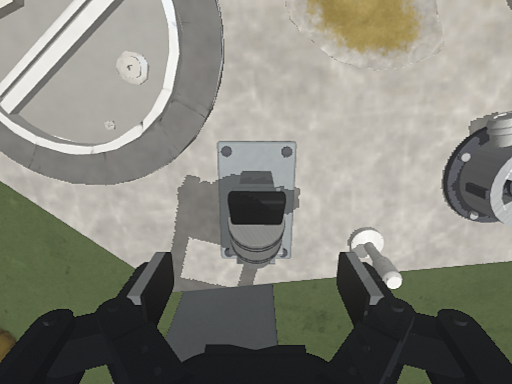

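The wrist view shows the wing at (257,207), square between the fingers, and the rod at (380,262), clear to the right. I'll descend and grip.

```bash

python3 -m creep '[[[0.1,0,2.6,0.5],[0,0,2.6,0],[0,0,2.6,0],[0,0,2.6,0],[0,0,0,0]]]'
python3 -m creep '[[[0,0,0,0],[0,0,0,0],[0,0,0,0],[0,0,0,0],[0,0,0,0],[0,0,0,0]]]' 0
python3 -c "
from h import *
go(.486,-.1216,.095,-6.8)"
```

```text
t: 2.23
ee_pos: [0.4809, -0.1248, 0.0905]
tcp_rot: [-0.001, 0.998, -0.063, -0.005]
force: [-1.4, -0.5, -0.2]
finger_gap: 0.0854
grip_force: 0.0
t: 2.73
ee_pos: [0.4882, -0.1226, 0.1003]
tcp_rot: [-0.004, 0.998, -0.063, 0.003]
force: [0.3, 14.5, 8.0]
finger_gap: 0.0449
grip_force: 61.0
t 2.73 pos [ 0.4882 -0.1226  0.1003] yaw -7.3 gap 0.0449 F [ 0.3 14.5  8. ] j6 1.34
roll -0.5 dx,dy,dz cm [-0.23 -0.07  0.53]
```

```bash

python3 -m creep '[[[-0.3,0,-0.35,0],[-0.33,0,-0.35,0],[-0.35,0,-0.32,0],[-0.35,0,-0.31,0],[0,0,0,0]]]'
python3 -m creep '[[[-0.37,0,-0.3,0],[-0.38,0,-0.28,0],[-0.4,0,-0.25,0],[-0.4,0,-0.25,0],[0,0,0,0],[0,0,0,0]]]'
python3 - <<'E'
from rig import eyes
from h import *
go(.486,-.1216,.095,-6.8)
d=eyes.read_camera("scene"); np.savez("s2.npz",**d); cv2.imwrite("pics/s2.png",cv2.resize(d["color"][140:260,130:290,::-1],None,fx=5,fy=5,interpolation=cv2.INTER_CUBIC))
E
```

```text
t: 3.15
ee_pos: [0.4757, -0.125, 0.1138]
tcp_rot: [0.001, 0.998, -0.063, 0.005]
force: [6.0, 0.1, 1.2]
finger_gap: 0.0447
grip_force: 61.8
t: 3.65
ee_pos: [0.4615, -0.1232, 0.1254]
tcp_rot: [0.001, 0.998, -0.063, 0.007]
force: [7.9, 0.6, 3.2]
finger_gap: 0.0443
grip_force: 62.8
t 3.65 pos [ 0.4615 -0.1232  0.1254] yaw -7.2 gap 0.0443 F [7.9 0.6 3.2] j6 1.32
roll -0.4 dx,dy,dz cm [ 2.42 -0.44  3.04]
```

View pics/s2.png

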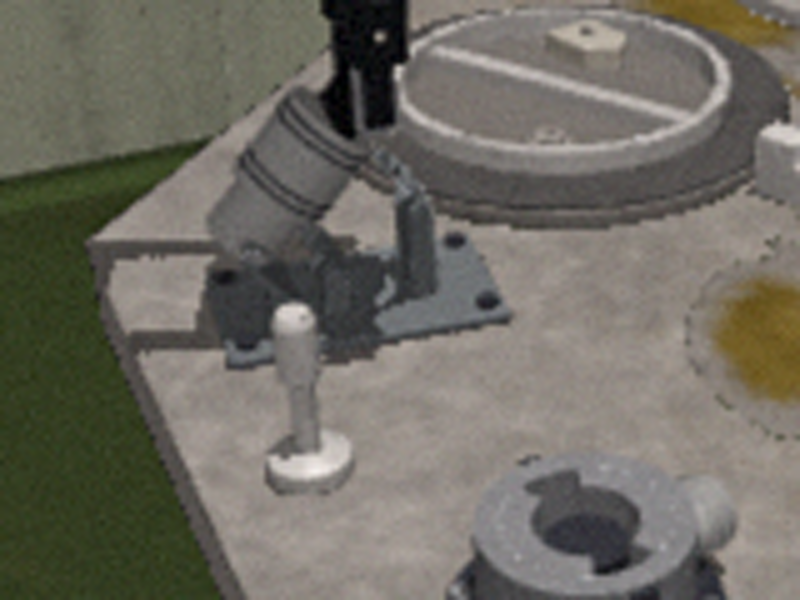

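The canister has pivoted in the grip: its body edge from (212,222) to (290,95) gives about 57° elevation. I'll continue the arc.

```bash

python3 -m creep '[[[-0.38,0,-0.22,0],[-0.39,0,-0.21,0],[-0.39,0,-0.2,0],[-0.4,0,-0.17,0],[-0.4,0,-0.16,0],[-0.42,0,-0.15,0],[0,0,0,0]]]'
python3 -m creep '[[[-0.45,0,-0.13,0],[-0.48,0,-0.12,0],[-0.48,0,-0.1,0],[0,0,0,0],[0,0,0,0]]]'
python3 - <<'E'
from rig import eyes
from h import *
go(.486,-.1216,.095,-6.8)
d=eyes.read_camera("scene"); np.savez("s3.npz",**d); cv2.imwrite("pics/s3.png",cv2.resize(d["color"][140:260,130:290,::-1],None,fx=3,fy=3,interpolation=cv2.INTER_CUBIC))
E
```

```text
t: 4.28
ee_pos: [0.4385, -0.1203, 0.1377]
tcp_rot: [0.001, 0.998, -0.063, 0.008]
force: [7.9, 1.2, 6.3]
finger_gap: 0.0452
grip_force: 64.7
t: 4.7
ee_pos: [0.4252, -0.1187, 0.142]
tcp_rot: [0.002, 0.998, -0.063, 0.009]
force: [8.2, 1.2, 8.9]
finger_gap: 0.0451
grip_force: 66.2
t 4.7 pos [ 0.4252 -0.1187  0.142 ] yaw -7.2 gap 0.0451 F [8.2 1.2 8.9] j6 1.3
roll -0.4 dx,dy,dz cm [ 6.07 -0.43  4.7 ]
```

View pics/s3.png

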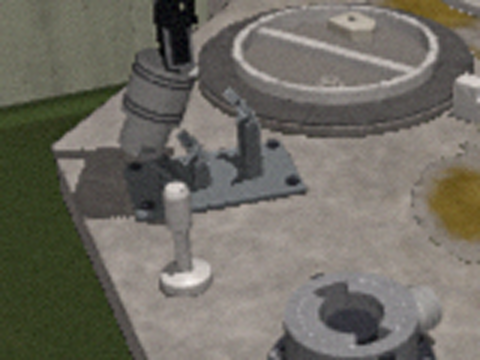

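It now stands at about 75°. A little more arc, then I'll lift it clear and check.

```bash

python3 -m creep '[[[-0.5,0,-0.1,0],[-0.5,0,-0.08,0],[-0.5,0,-0.05,0],[0,0,0,0],[0,0,-1.5,0],[0,0,-2.5,0],[0,0,-2.5,0],[0,0,0,0]]]'
python3 - <<'E'
from rig import eyes
from h import *
go(.50,-.25,.10,-6.8)
d=eyes.read_camera("scene"); np.savez("s4.npz",**d); cv2.imwrite("pics/s4.png",cv2.resize(d["color"][100:240,130:290,::-1],None,fx=3,fy=3,interpolation=cv2.INTER_CUBIC))
E
```

```text
t: 5.42
ee_pos: [0.407, -0.1166, 0.2089]
tcp_rot: [0.002, 0.998, -0.062, 0.005]
force: [1.4, 1.0, -1.4]
finger_gap: 0.045
grip_force: 66.7
t 5.42 pos [ 0.407  -0.1166  0.2089] yaw -7.2 gap 0.045 F [ 1.4  1.  -1.4] j6 1.29
roll -0.4 dx,dy,dz cm [10.81 12.15 10.89]
```

View pics/s4.png

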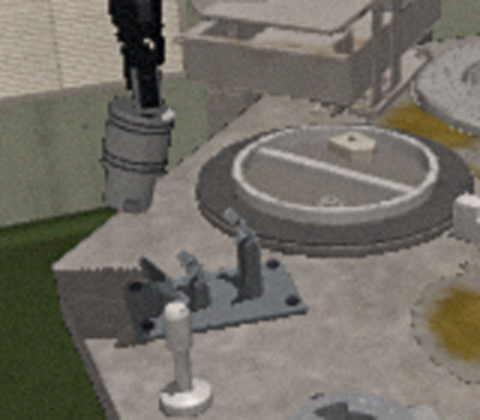

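It is almost upright and hanging clear at (135,150), with the rest below. I'll carry it to the open bench at about (0.53, -0.25).

```bash

python3 -m creep '[[[2.77,2.36,0,0],[2.77,2.36,0,0],[2.77,2.36,0,0],[2.77,2.36,0,0],[2.77,2.36,0,0],[0,0,0,0],[0,0,0,0]]]'
python3 - <<'E'
from rig import eyes
from h import *
go(.53,-.25,.12,-7.2)
d=eyes.read_camera("scene"); np.savez("s5.npz",**d)
C=cloud(d)
m=(np.hypot(C[...,0]-.53,C[...,1]+.25)<.05)&(C[...,2]>.03)
p=C[m]; print(len(p),p[:,2].min(),p[:,2].max())
for z in np.arange(.06,.25,.01):
    k=p[(p[:,2]>=z)&(p[:,2]<z+.01)]
    if len(k): print(round(z,2),len(k),k.mean(0).round(4),np.ptp(k,axis=0).round(3))
E
```

```text
t: 6.05
ee_pos: [0.5266, -0.2502, 0.1994]
tcp_rot: [-0.001, 0.998, -0.063, -0.002]
force: [-0.6, 0.8, -3.6]
finger_gap: 0.0446
grip_force: 66.5
t 6.05 pos [ 0.5266 -0.2502  0.1994] yaw -7.2 gap 0.0446 F [-0.6  0.8 -3.6] j6 1.16
roll -0.0 dx,dy,dz cm [ 0.33 -0.07  7.94]
3790 0.10638037423250307 0.48437086654828443
0.1 9 [ 0.4998 -0.2599  0.1085] [0.034 0.014 0.003]
0.11 82 [ 0.4981 -0.2638  0.1159] [0.038 0.034 0.009]
0.12 69 [ 0.4991 -0.2595  0.1254] [0.038 0.032 0.01 ]
0.13 62 [ 0.5036 -0.2625  0.135 ] [0.043 0.036 0.01 ]
0.14 83 [ 0.5048 -0.2661  0.1455] [0.048 0.039 0.01 ]
0.15 101 [ 0.5045 -0.2648  0.1553] [0.049 0.04  0.01 ]
0.16 98 [ 0.509  -0.2668  0.1653] [0.047 0.037 0.01 ]
0.17 99 [ 0.5114 -0.2663  0.1751] [0.051 0.037 0.01 ]
0.18 125 [ 0.5138 -0.2618  0.1852] [0.051 0.053 0.01 ]
0.19 97 [ 0.5149 -0.2535  0.1938] [0.035 0.066 0.01 ]
0.2 78 [ 0.5219 -0.2612  0.2049] [0.022 0.068 0.01 ]
0.21 82 [ 0.5222 -0.2598  0.2149] [0.021 0.066 0.01 ]
0.22 79 [ 0.5221 -0.2591  0.225 ] [0.022 0.069 0.01 ]
0.23 40 [ 0.5201 -0.2439  0.2349] [0.02  0.092 0.01 ]
0.24 62 [ 0.521  -0.2553  0.2454] [0.032 0.096 0.009]
```

It is tilted about 11° with the nose towards the robot. I'll lower it until the nose edge touches, then drag the grip back about 2 cm to bring it upright.

```bash

python3 -m creep '[[[0.1,0,2,0],[0.1,0,2.5,0],[0.1,0,2.5,0],[0,0,1.5,0],[0,0,0.4,0],[0,0,0.3,0],[0,0,0,0],[0,0,0,0]]]'
python3 -c "
from h import *
go(.53,-.25,.1,-7.2)"
```

```text
t: 6.77
ee_pos: [0.5307, -0.25, 0.1119]
tcp_rot: [0.001, 0.998, -0.062, 0.001]
force: [0.1, -0.2, -2.1]
finger_gap: 0.0449
grip_force: 66.4
t 6.77 pos [ 0.5307 -0.25    0.1119] yaw -7.1 gap 0.0449 F [ 0.1 -0.2 -2.1] j6 1.16
roll 0.1 dx,dy,dz cm [-0.07  0.01  1.19]
```

```bash

python3 -m creep '[[[0,0,0.5,0],[0,0,0.3,0],[0,0,0,0],[0,0,0,0]]]'
python3 -m creep '[[[0,0,0.3,0],[0,0,0,0],[0,0,0,0]]]'
python3 -m creep '[[[0,0,0.2,0],[0,0,0,0],[0,0,0,0]]]'
```

```text
t: 7.1
ee_pos: [0.5301, -0.2498, 0.1022]
tcp_rot: [-0.0, 0.998, -0.062, -0.0]
force: [0.6, -0.3, -3.1]
finger_gap: 0.0453
grip_force: 66.5
t: 7.35
ee_pos: [0.5308, -0.2502, 0.1004]
tcp_rot: [0.0, 0.998, -0.062, 0.001]
force: [0.2, 0.4, 2.1]
finger_gap: 0.0455
grip_force: 67.1
t: 7.6
ee_pos: [0.5314, -0.2503, 0.1002]
tcp_rot: [0.0, 0.998, -0.062, 0.001]
force: [-1.7, 2.5, 10.5]
finger_gap: 0.0452
grip_force: 68.1
```

```bash

python3 -m creep '[[[-0.4,0,0,0],[-0.4,0,0,0],[-0.4,0,0,0],[-0.4,0,0,0],[-0.3,0,0,0],[0,0,0,0],[0,0,0,0]]]'
python3 - <<'E'
from rig import eyes
from h import *
go(.53,-.25,.1,-7.2)
d=eyes.read_camera("scene"); np.savez("s6.npz",**d)
C=cloud(d)
m=(np.hypot(C[...,0]-.50,C[...,1]+.25)<.05)&(C[...,2]>.01)
p=C[m]
for z in np.arange(.0,.10,.01):
    k=p[(p[:,2]>=z)&(p[:,2]<z+.01)]
    if len(k): print(round(z,2),len(k),k.mean(0).round(4),k.min(0).round(3),k.max(0).round(3))
E
```

```text
t: 8.18
ee_pos: [0.5141, -0.2489, 0.1004]
tcp_rot: [0.002, 0.998, -0.063, 0.004]
force: [4.3, 0.3, 6.5]
finger_gap: 0.045
grip_force: 67.6
t 8.18 pos [ 0.5141 -0.2489  0.1004] yaw -7.2 gap 0.045 F [4.3 0.3 6.5] j6 1.15
roll 0.0 dx,dy,dz cm [ 1.59 -0.09  0.04]
0.01 70 [ 0.4869 -0.2634  0.0157] [ 0.473 -0.277  0.01 ] [ 0.508 -0.237  0.02 ]
0.02 58 [ 0.4883 -0.259   0.0249] [ 0.475 -0.268  0.02 ] [ 0.51  -0.238  0.03 ]
0.03 48 [ 0.4904 -0.2604  0.0348] [ 0.478 -0.273  0.03 ] [ 0.52  -0.239  0.04 ]
0.04 62 [ 0.494  -0.2667  0.0457] [ 0.475 -0.274  0.041] [ 0.523 -0.242  0.05 ]
0.05 89 [ 0.493  -0.2634  0.0549] [ 0.476 -0.274  0.05 ] [ 0.525 -0.232  0.06 ]
0.06 79 [ 0.4961 -0.265   0.065 ] [ 0.479 -0.275  0.06 ] [ 0.528 -0.238  0.07 ]
0.07 87 [ 0.499  -0.2647  0.0748] [ 0.481 -0.274  0.07 ] [ 0.53  -0.239  0.08 ]
0.08 102 [ 0.502  -0.2624  0.0854] [ 0.484 -0.276  0.081] [ 0.536 -0.226  0.09 ]
0.09 95 [ 0.5015 -0.2499  0.0933] [ 0.485 -0.278  0.09 ] [ 0.521 -0.222  0.1  ]
```

Depth shows it slid without turning and is still about 12° off. I'll press harder and drag again.

```bash

python3 -m creep '[[[0,0,0.25,0],[0,0,0.2,0],[0,0,0,0],[-0.4,0,0,0],[-0.4,0,0,0],[-0.4,0,0,0],[-0.4,0,0,0],[0,0,0,0]]]'
cat > tilt.py <<'E'
from rig import eyes
from h import *
import sys
go(.53,-.25,.1,-7.2)
x0,y0,zo=map(float,sys.argv[1:4])
d=eyes.read_camera("scene"); C=cloud(d)
m=(np.hypot(C[...,0]-x0,C[...,1]-y0)<.06)
p=C[m]; 
c=[]
for z in np.arange(.04,.08,.005)+zo:
    k=p[(p[:,2]>=z)&(p[:,2]<z+.005)][:,:2]
    # circle r=26 fit for centre
    from scipy.optimize import least_squares
    f=least_squares(lambda q:np.hypot(*(k-q).T)-.026,k.mean(0)+[.008,.012],loss="soft_l1",f_scale=.002); c.append([z+.0025,*f.x])
c=np.array(c); A=np.polyfit(c[:,0],c[:,1:],1); print(c.round(4)); print("tilt deg x,y",np.degrees(np.arctan(A[0])).round(1),"nose centre",(A[1]+A[0]*zo).round(4))
E
python3 tilt.py .49 -.25 0
```

```text
t: 8.9
ee_pos: [0.5011, -0.2477, 0.0998]
tcp_rot: [0.002, 0.998, -0.063, 0.008]
force: [5.0, 2.6, 18.2]
finger_gap: 0.0448
grip_force: 71.3
t 8.9 pos [ 0.5011 -0.2477  0.0998] yaw -7.2 gap 0.0448 F [ 5.   2.6 18.2] j6 1.14
roll -0.0 dx,dy,dz cm [ 2.9  -0.13 -0.02]
[[ 0.0425  0.4967 -0.2459]
 [ 0.0475  0.4975 -0.2463]
 [ 0.0525  0.4977 -0.2458]
 [ 0.0575  0.4989 -0.2461]
 [ 0.0625  0.4997 -0.2463]
 [ 0.0675  0.5003 -0.2463]
 [ 0.0725  0.5009 -0.2464]
 [ 0.0775  0.5013 -0.2464]]
tilt deg x,y [ 7.8 -0.7] nose centre [ 0.4909 -0.2454]
```

```bash

python3 -m creep '[[[0,0,0.1,0],[-0.4,0,0,0],[-0.4,0,0,0],[-0.4,0,0,0],[-0.2,0,0,0],[0,0,0,0]]]'
python3 tilt.py .48 -.25 0
```

```text
t: 9.45
ee_pos: [0.4866, -0.2458, 0.0979]
tcp_rot: [0.002, 0.998, -0.063, 0.007]
force: [4.4, 1.8, 15.5]
finger_gap: 0.0449
grip_force: 74.5
t 9.45 pos [ 0.4866 -0.2458  0.0979] yaw -7.2 gap 0.0449 F [ 4.4  1.8 15.5] j6 1.13
roll 0.0 dx,dy,dz cm [ 4.36 -0.13 -0.21]
[[ 0.0425  0.4915 -0.2453]
 [ 0.0475  0.4917 -0.245 ]
 [ 0.0525  0.4918 -0.2453]
 [ 0.0575  0.4921 -0.2453]
 [ 0.0625  0.4916 -0.2451]
 [ 0.0675  0.4916 -0.2453]
 [ 0.0725  0.4917 -0.2455]
 [ 0.0775  0.4919 -0.2452]]
tilt deg x,y [ 0.3 -0.3] nose centre [ 0.4915 -0.245 ]
```

It is upright within 0.5°. I'll unload the push, open, and back off upward.

```bash

python3 -m creep '[[[0,0,-0.2,0],[0,0,-0.2,0],[0,0,0,0],[0,0,0,0]]]'
python3 -m creep '[[[0,0,0,0],[0,0,0,0],[0,0,0,0],[0,0,0,0],[0,0,0,0]]]' 1
python3 -m creep '[[[0,0,-0.5,0],[0,0,-1.0,0],[0,0,-1.5,0],[0,0,-2,0],[0,0,-2,0],[0,0,0,0],[0,0,0,0]]]'
python3 tilt.py .49 -.245 0
```

```text
t: 9.83
ee_pos: [0.4833, -0.2449, 0.0981]
tcp_rot: [0.001, 0.998, -0.062, 0.002]
force: [2.5, -0.9, 9.3]
finger_gap: 0.0452
grip_force: 73.9
t: 10.25
ee_pos: [0.4807, -0.2433, 0.0948]
tcp_rot: [-0.0, 0.998, -0.062, -0.001]
force: [-0.4, 0.3, 0.2]
finger_gap: 0.0853
grip_force: 0.0
t: 10.83
ee_pos: [0.4826, -0.2444, 0.1682]
tcp_rot: [0.001, 0.998, -0.062, 0.002]
force: [-0.1, -0.7, -0.7]
finger_gap: 0.0853
grip_force: 0.0
t 10.83 pos [ 0.4826 -0.2444  0.1682] yaw -7.2 gap 0.0853 F [-0.1 -0.7 -0.7] j6 1.13
roll 0.0 dx,dy,dz cm [ 4.78 -0.04  6.82]
[[ 0.0425  0.4859 -0.2438]
 [ 0.0475  0.4862 -0.2437]
 [ 0.0525  0.486  -0.244 ]
 [ 0.0575  0.486  -0.2434]
 [ 0.0625  0.4862 -0.2437]
 [ 0.0675  0.4864 -0.2435]
 [ 0.0725  0.4858 -0.2438]
 [ 0.0775  0.4861 -0.2441]]
tilt deg x,y [ 0.2 -0.2] nose centre [ 0.4859 -0.2436]
```

```bash

python3 -m creep '[[[0,0,-2.5,0],[0.6,3.8,-2.5,0],[0.6,3.8,0,0],[0.6,3.8,0,0],[0.6,3.8,0,0],[0,0,0,0],[0,0,0,0]]]'
python3 - <<'E'
from rig import eyes
from h import *
go(.53,-.25,.1,-7.2)
d=eyes.read_camera("wrist"); np.savez("w2.npz",**d)
C=cloud(d); v,u=np.mgrid[:384,:512]
near=np.hypot(C[...,0]-.457,C[...,1]+.401)<.07
r=near&(abs(C[...,2]-.056)<.004)
for rr,nm in((1,"outer"),(-1,"inner")):
    p=C[r][:,:2]
c=np.array([.457,-.401])
from scipy.optimize import least_squares
p=C[r][:,:2]; print(len(p),np.median(C[r][:,2]))
ys,xs=np.where(r); cx,cy=int(xs.mean()),int(ys.mean()); print("px",cx,cy)
s=3; crop=d["color"][cy-85:cy+85,cx-100:cx+100,::-1]; cv2.imwrite("pics/w2.png",cv2.resize(crop,None,fx=4,fy=3.5,interpolation=cv2.INTER_CUBIC)[:600]); print(cx-100,cy-85)
# outer edge: per-angle max radius, iterate
for _ in range(4):
    q=p-c; th=np.arctan2(q[:,1],q[:,0]); rad=np.hypot(*q.T); b=np.floor((th+np.pi)/(2*np.pi)*72).astype(int)
    o=np.array([p[b==i][np.argmax(rad[b==i])] for i in range(72) if (b==i).sum()>3])
    f=least_squares(lambda k:np.hypot(*(o-k[:2]).T)-k[2],[*c,.046],loss="soft_l1",f_scale=.001); c=f.x[:2]
print("outer fit",f.x.round(4))
q=p-c; th=np.degrees(np.arctan2(q[:,1],q[:,0])); rad=np.hypot(*q.T)
inn=[(a,round(float(np.percentile(rad[(abs((th-a+180)%360-180)<2.5)],2)),4)) for a in range(-180,180,5)]; print(inn)
E
```

```text
t: 11.47
ee_pos: [0.4853, -0.3952, 0.2113]
tcp_rot: [-0.001, 0.998, -0.064, -0.001]
force: [0.3, -0.1, 0.3]
finger_gap: 0.0852
grip_force: 0.0
t 11.47 pos [ 0.4853 -0.3952  0.2113] yaw -7.3 gap 0.0852 F [ 0.3 -0.1  0.3] j6 0.93
roll -0.1 dx,dy,dz cm [  2.62 -14.96  11.13]
3870 0.05650726419116131
px 262 206
162 121
outer fit [ 0.4565 -0.4003  0.0459]
[(-180, 0.0224), (-175, 0.0225), (-170, 0.0226), (-165, 0.0221), (-160, 0.0228), (-155, 0.0223), (-150, 0.0227), (-145, 0.0225), (-140, 0.0224), (-135, 0.0234), (-130, 0.0224), (-125, 0.0225), (-120, 0.0225), (-115, 0.0231), (-110, 0.0227), (-105, 0.0342), (-100, 0.0347), (-95, 0.0346), (-90, 0.0347), (-85, 0.0343), (-80, 0.0348), (-75, 0.0354), (-70, 0.0348), (-65, 0.0344), (-60, 0.0235), (-55, 0.0232), (-50, 0.0226), (-45, 0.0234), (-40, 0.023), (-35, 0.0236), (-30, 0.0234), (-25, 0.023), (-20, 0.0235), (-15, 0.0238), (-10, 0.0229), (-5, 0.0228), (0, 0.0229), (5, 0.0233), (10, 0.0235), (15, 0.0236), (20, 0.0229), (25, 0.0231), (30, 0.0233), (35, 0.0232), (40, 0.0225), (45, 0.0234), (50, 0.0234), (55, 0.0231), (60, 0.0243), (65, 0.0234), (70, 0.024), (75, 0.0346), (80, 0.0352), (85, 0.0346), (90, 0.0348), (95, 0.0345), (100, 0.0349), (105, 0.0346), (110, 0.0346), (115, 0.0345), (120, 0.0224), (125, 0.0226), (130, 0.0227), (135, 0.0229), (140, 0.0225), (145, 0.0222), (150, 0.0229), (155, 0.0225), (160, 0.0227), (165, 0.0223), (170, 0.0226), (175, 0.0225)]
```

View pics/w2.png

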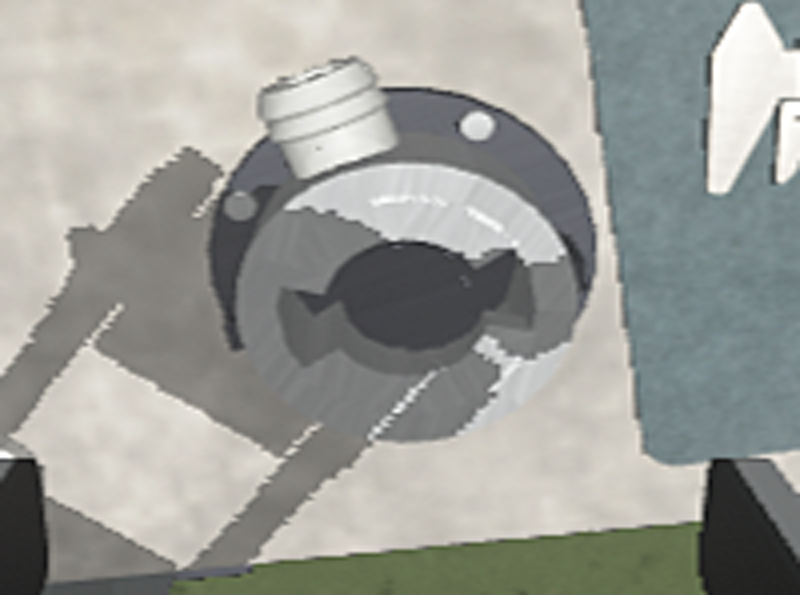

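The crop shows the socket with slots at left (300,325) and right (520,290) and the spigot at top left (325,115). Depth puts the socket centre at (0.4565, -0.4003), the slot line at 95° and own x at 15°. I'll go back to the canister and regrip.

```bash

python3 -m creep '[[[-0.46,-3.75,0,0],[-0.46,-3.75,0,0],[-0.46,-3.75,0,0],[-0.46,-3.75,0,0],[0,0,0,0],[0,0,0,0]]]'
python3 - <<'E'
from rig import eyes
from h import *
d=eyes.read_camera("wrist"); C=cloud(d)
W=C[(C[...,2]>.118)&(C[...,2]<.13)&(np.hypot(C[...,0]-.486,C[...,1]+.2437)<.04)]
(c,wh,a)=cv2.minAreaRect(W[:,:2].astype(np.float32)*1000); print(len(W),np.round(c,1),np.round(wh,1),round(a,1),np.median(W[:,2]))
e=np.linalg.eigh(np.cov(W[:,:2].T))[1][:,1]; print("wing dir",np.degrees(np.arctan2(e[1],e[0])))
go(c[0]/1000,c[1]/1000,.097,-7.2)
E
```

```text
t: 12.02
ee_pos: [0.4864, -0.2399, 0.2129]
tcp_rot: [-0.0, 0.998, -0.06, -0.0]
force: [0.4, -0.5, 0.8]
finger_gap: 0.0854
grip_force: 0.0
863 [ 486.6 -245.1] [45.7 12.6] 83.5 0.12498517422860778
wing dir 82.98883895305178
t 12.07 pos [ 0.4865 -0.2413  0.2132] yaw -7.0 gap 0.0851 F [-0.5  0.3 -0. ] j6 1.13
roll 0.2 dx,dy,dz cm [ 0.06  0.38 11.62]
```

```bash

python3 -m creep '[[[0.05,0.35,2.9,0],[0,0,2.9,0],[0,0,2.9,0],[0,0,2.0,0],[0,0,0.8,0],[0,0,0,0],[0,0,0,0]]]'
python3 -m creep '[[[0,0,0,0],[0,0,0,0],[0,0,0,0],[0,0,0,0],[0,0,0,0],[0,0,0,0]]]' 0
python3 tilt.py .4866 -.245 0
```

```text
t: 12.65
ee_pos: [0.487, -0.2471, 0.0989]
tcp_rot: [0.0, 0.998, -0.063, 0.0]
force: [0.1, 0.5, 0.7]
finger_gap: 0.0851
grip_force: 0.0
t: 13.15
ee_pos: [0.4878, -0.2468, 0.1004]
tcp_rot: [0.001, 0.998, -0.062, 0.001]
force: [0.2, 1.2, 5.5]
finger_gap: 0.0452
grip_force: 61.6
t 13.15 pos [ 0.4878 -0.2468  0.1004] yaw -7.2 gap 0.0452 F [0.2 1.2 5.5] j6 1.13
roll 0.0 dx,dy,dz cm [ 4.23 -0.21  0.04]
[[ 0.0425  0.4859 -0.2446]
 [ 0.0475  0.4857 -0.2448]
 [ 0.0525  0.4855 -0.2447]
 [ 0.0575  0.4859 -0.2444]
 [ 0.0625  0.4856 -0.245 ]
 [ 0.0675  0.4857 -0.2446]
 [ 0.0725  0.4853 -0.245 ]
 [ 0.0775  0.4857 -0.2449]]
tilt deg x,y [-0.4 -0.4] nose centre [ 0.486  -0.2443]
```

```bash

python3 -m creep '[[[0,0,-2,0],[0,0,-3.2,0],[0,0,-3.2,-6.1],[0,0,-1.6,-6.1],[-0.86,3.03,0,0],[-0.86,3.03,0,0],[-0.86,3.03,0,0],[-0.86,3.03,0,0]]]'
python3 -m creep '[[[-0.86,3.03,0,0],[0,0,0,0],[0,0,0,0]]]'
python3 -c "
from h import *
go(.458,-.4017,.175,5)"
```

```text
t: 13.87
ee_pos: [0.4624, -0.3708, 0.1977]
tcp_rot: [-0.0, 0.999, 0.044, -0.0]
force: [0.9, 0.9, -3.1]
finger_gap: 0.0453
grip_force: 62.8
t: 14.12
ee_pos: [0.4562, -0.402, 0.1973]
tcp_rot: [-0.001, 0.999, 0.043, -0.001]
force: [0.4, 0.7, -3.5]
finger_gap: 0.045
grip_force: 63.5
t 14.12 pos [ 0.4562 -0.402   0.1973] yaw 4.9 gap 0.045 F [ 0.4  0.7 -3.5] j6 0.67
roll -0.1 dx,dy,dz cm [ 0.18 -0.01  2.23]
```

```bash

python3 -m creep '[[[0.18,0,1.2,0],[0,0,1.0,0],[0,0,0,0],[0,0,0,0],[0,0,0,0]]]'
python3 tilt.py .4565 -.4 .075
python3 - <<'E'
from rig import eyes
from h import *
d=eyes.read_camera("scene"); cv2.imwrite("pics/s7.png",cv2.resize(d["color"][150:290,180:320,::-1],None,fx=4,fy=4,interpolation=cv2.INTER_CUBIC))
go(.458,-.4017,.15,5)
# socket rim seen by the scene camera, same-camera comparison
d0=load("scene0.npz"); C=cloud(d0); k=C[(abs(C[...,2]-.0555)<.004)&(np.hypot(C[...,0]-.4565,C[...,1]+.4)<.06)][:,:2].astype(np.float32)
h=cv2.convexHull(k*1000)[:,0]; from scipy.optimize import least_squares
print(least_squares(lambda q:np.hypot(*(h-q[:2]).T)-q[2],[456,-400,46],loss="soft_l1").x)
E
```

```text
t: 14.53
ee_pos: [0.4592, -0.4001, 0.176]
tcp_rot: [-0.0, 0.999, 0.045, -0.0]
force: [-0.0, 0.6, -3.1]
finger_gap: 0.0454
grip_force: 63.4
t 14.53 pos [ 0.4592 -0.4001  0.176 ] yaw 5.1 gap 0.0454 F [-0.   0.6 -3.1] j6 0.68
roll 12.3 dx,dy,dz cm [  5.14 -15.77   7.6 ]
[[ 0.1175  0.4565 -0.3985]
 [ 0.1225  0.4566 -0.3986]
 [ 0.1275  0.457  -0.3986]
 [ 0.1325  0.4569 -0.3983]
 [ 0.1375  0.457  -0.3986]
 [ 0.1425  0.457  -0.3986]
 [ 0.1475  0.457  -0.3988]
 [ 0.1525  0.4571 -0.3988]]
tilt deg x,y [ 0.8 -0.5] nose centre [ 0.4561 -0.3981]
t 14.63 pos [ 0.4595 -0.4007  0.177 ] yaw 5.1 gap 0.0452 F [-0.6  0.3 -3.1] j6 0.68
roll 0.1 dx,dy,dz cm [-0.15  0.08  2.7 ]
[ 455.76331224 -399.76343502   46.49640613]
```

View pics/s7.png

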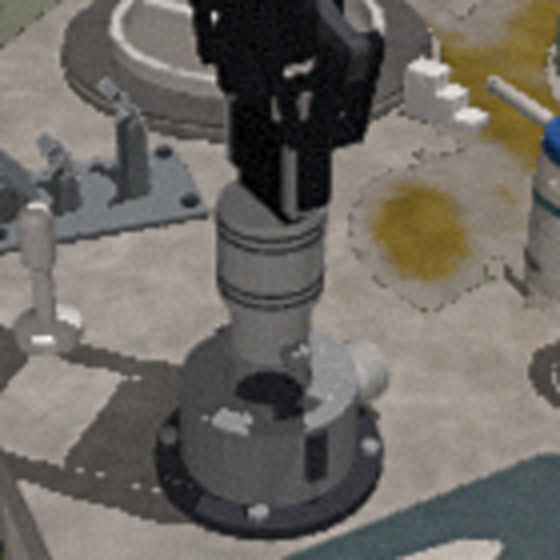

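The canister hangs upright over the socket at (270,250), with a slot rib visible at (318,455). A 1.5 mm correction in y is needed, then I'll lower it in.

```bash

python3 -m creep '[[[0,0.15,0.8,0],[0,0,0.8,0],[0,0,0.5,0],[0,0,0.3,0],[0,0,0,0],[0,0,0,0]]]'
python3 -m creep '[[[0,0,0.3,0],[0,0,0.3,0],[0,0,0,0],[0,0,0,0]]]'
python3 -c "
from h import *
go(.458,-.4017,.125,5)"
```

```text
t: 15.13
ee_pos: [0.459, -0.4023, 0.152]
tcp_rot: [-0.0, 0.999, 0.044, -0.0]
force: [-0.8, -0.6, -3.0]
finger_gap: 0.0452
grip_force: 63.5
t: 15.47
ee_pos: [0.4591, -0.4024, 0.1463]
tcp_rot: [-0.0, 0.999, 0.044, -0.0]
force: [0.1, -0.1, -2.7]
finger_gap: 0.0453
grip_force: 63.5
t 15.47 pos [ 0.4591 -0.4024  0.1463] yaw 5.0 gap 0.0453 F [ 0.1 -0.1 -2.7] j6 0.68
roll 0.0 dx,dy,dz cm [-0.11 -0.08  2.13]
```

```bash

python3 -m creep '[[[0,0,0.4,0],[0,0,0.4,0],[0,0,0.4,0],[0,0,0.4,0],[0,0,0.3,0],[0,0,0.2,0],[0,0,0,0],[0,0,0,0]]]'
python3 -c "
from h import *
go(.458,-.4017,.1274,5)"
```

```text
t: 16.13
ee_pos: [0.4598, -0.4028, 0.1279]
tcp_rot: [0.0, 0.999, 0.044, 0.001]
force: [-4.2, 3.2, 9.7]
finger_gap: 0.0451
grip_force: 65.1
t 16.13 pos [ 0.4598 -0.4028  0.1279] yaw 5.1 gap 0.0451 F [-4.2  3.2  9.7] j6 0.68
roll 0.1 dx,dy,dz cm [-0.17 -0.12  0.05]
```

```bash

python3 -m creep '[[[-0.1,-0.05,0,0],[0,0,0,5],[0,0,0,5],[0,0,0,5],[0,0,0,5],[0,0,0,0]]]'
python3 -m creep '[[[0,0,0,6],[0,0,0,6],[0,0,0,6],[0,0,0,6],[0,0,0,0],[0,0,0,0]]]'
python3 -c "
from h import *
go(.458,-.4017,.1274,-75)"
```

```text
t: 16.63
ee_pos: [0.4596, -0.403, 0.1282]
tcp_rot: [0.001, 0.991, -0.132, 0.002]
force: [-0.6, 1.5, 7.7]
finger_gap: 0.045
grip_force: 64.7
t: 17.13
ee_pos: [0.4591, -0.4034, 0.1281]
tcp_rot: [0.001, 0.943, -0.333, 0.002]
force: [-0.8, 1.4, 6.8]
finger_gap: 0.045
grip_force: 64.6
t 17.13 pos [ 0.4591 -0.4034  0.1281] yaw -39.0 gap 0.045 F [-0.8  1.4  6.8] j6 1.44
roll 36.0 dx,dy,dz cm [-0.19  0.06  0.07]
```

```bash

python3 -m creep '[[[0,0,0,6],[0,0,0,6],[0,0,0,6],[0,0,0,6],[0,0,0,6],[0,0,0,0],[0,0,0,0]]]'
python3 -c "
from rig import env; print(env.observe()['moment'])"
python3 -m creep '[[[0,0,0,3],[0,0,0,3],[0,0,0,2],[0,0,0,0],[0,0,0,0]]]'
python3 -c "
from h import *
from rig import env; print(env.observe()['moment'])
go(.458,-.4017,.1354,-75)"
```

```text
t: 17.72
ee_pos: [0.458, -0.4031, 0.1276]
tcp_rot: [0.001, 0.824, -0.566, 0.0]
force: [-3.6, 1.6, 8.0]
finger_gap: 0.0452
grip_force: 64.5
[ 0.24654205  1.10409478 -0.08806482]
t: 18.13
ee_pos: [0.4576, -0.4029, 0.1275]
tcp_rot: [0.001, 0.783, -0.622, -0.0]
force: [-5.6, 0.2, 8.7]
finger_gap: 0.0451
grip_force: 64.5
[0.3063308  1.40740714 0.00563038]
t 18.13 pos [ 0.4576 -0.4029  0.1275] yaw -76.9 gap 0.0451 F [-5.6  0.2  8.7] j6 2.11
roll -1.9 dx,dy,dz cm [-0.11 -0.07 -0.79]
```

```bash

python3 -m creep '[[[0,0,0,2],[0,0,0,1],[0,0,0,0],[0,0,0,0]]]'
python3 -c "
from h import *
from rig import env; print(env.observe()['moment'])
go(.458,-.4017,.1354,-75)"
```

```text
t: 18.47
ee_pos: [0.4574, -0.4028, 0.1273]
tcp_rot: [0.001, 0.767, -0.642, -0.0]
force: [-6.7, 2.4, 8.6]
finger_gap: 0.0451
grip_force: 64.5
[0.39493399 1.45723636 0.1373725 ]
t 18.47 pos [ 0.4574 -0.4028  0.1273] yaw -79.9 gap 0.0451 F [-6.7  2.4  8.6] j6 2.16
roll -4.9 dx,dy,dz cm [-0.09 -0.08 -0.81]
```

```bash

python3 -m creep '[[[0,0.1,-0.2,0],[0,0,-0.2,0],[0,0,-0.2,0],[0,0,-0.2,0],[0,0,-0.1,0],[0,0,0,0],[0,0,0,0]]]'
python3 -c "
from h import *
from rig import env; print(env.observe()['moment'])
go(.458,-.4017,.1354,-75)"
```

```text
t: 19.05
ee_pos: [0.457, -0.4025, 0.1346]
tcp_rot: [0.0, 0.766, -0.642, 0.0]
force: [-1.8, 0.3, 3.5]
finger_gap: 0.0454
grip_force: 63.9
[-0.05435972  0.81632534  0.10476157]
t 19.05 pos [ 0.457  -0.4025  0.1346] yaw -79.9 gap 0.0454 F [-1.8  0.3  3.5] j6 2.16
roll -4.9 dx,dy,dz cm [-0.05 -0.11 -0.08]
```

```bash

python3 -m creep '[[[0,0,-0.2,0],[0,0,-0.2,0],[0,0,-0.1,0],[0,0,0,0],[0,0,0,0]]]'
python3 -c "
from h import *
from rig import env; print(env.observe()['moment'])
go(.458,-.4017,.1354,-75)"
```

```text
t: 19.47
ee_pos: [0.4568, -0.4015, 0.1351]
tcp_rot: [-0.0, 0.766, -0.643, -0.001]
force: [5.8, -5.6, -16.7]
finger_gap: 0.0451
grip_force: 64.3
[-1.43195439 -0.62190776 -0.14122041]
t 19.47 pos [ 0.4568 -0.4015  0.1351] yaw -80.0 gap 0.0451 F [  5.8  -5.6 -16.7] j6 2.16
roll -5.0 dx,dy,dz cm [ 0.05 -0.11 -0.03]
```

It now resists lifting at the locked height, so the lugs are in the pockets. I'll relax, release, retreat and check.

```bash

python3 -m creep '[[[0,0,0.25,0],[0,0,0.05,0],[0,0,0,0]]]'
python3 -m creep '[[[0,0,0,0],[0,0,0,0],[0,0,0,0],[0,0,0,0],[0,0,0,0]]]' 1
python3 -m creep '[[[0,0,-1,0],[0,0,-2,0],[0,0,-3,0],[0,0,-3,0],[0,0,0,0],[0,0,0,0]]]'
python3 tilt.py .4565 -.4 .035
python3 - <<'E'
from rig import eyes
from h import *
d=eyes.read_camera("wrist"); C=cloud(d)
W=C[(C[...,2]>.15)&(C[...,2]<.17)&(np.hypot(C[...,0]-.4565,C[...,1]+.4)<.04)]
c,wh,a=cv2.minAreaRect(W[:,:2].astype(np.float32)*1000); e=np.linalg.eigh(np.cov(W[:,:2].T))[1][:,1]
print(len(W),np.round(c,1),np.round(wh,1),"top z",np.median(W[:,2]),"(want .160) dir",np.degrees(np.arctan2(e[1],e[0])))
E
```

```text
t: 19.72
ee_pos: [0.4569, -0.4019, 0.1351]
tcp_rot: [-0.0, 0.766, -0.643, -0.001]
force: [2.5, -4.0, -9.5]
finger_gap: 0.0454
grip_force: 65.5
t: 20.13
ee_pos: [0.4576, -0.4024, 0.1376]
tcp_rot: [-0.0, 0.766, -0.642, 0.001]
force: [0.4, -0.3, 0.2]
finger_gap: 0.0856
grip_force: 0.0
t: 20.63
ee_pos: [0.4584, -0.4034, 0.2308]
tcp_rot: [0.0, 0.766, -0.642, 0.003]
force: [0.1, -0.6, -0.4]
finger_gap: 0.0851
grip_force: 0.0
t 20.63 pos [ 0.4584 -0.4034  0.2308] yaw -80.0 gap 0.0851 F [ 0.1 -0.6 -0.4] j6 2.16
roll -72.8 dx,dy,dz cm [  5.18 -16.11  13.08]
[[ 0.0775  0.4585 -0.3986]
 [ 0.0825  0.4581 -0.3987]
 [ 0.0875  0.4583 -0.3983]
 [ 0.0925  0.4584 -0.3984]
 [ 0.0975  0.4586 -0.3983]
 [ 0.1025  0.4585 -0.3985]
 [ 0.1075  0.4584 -0.3985]
 [ 0.1125  0.4583 -0.3986]]
tilt deg x,y [0.1 0.1] nose centre [ 0.4583 -0.3986]
1049 [ 459.5 -400.7] [45.5 11.9] top z 0.1600824051903051 (want .160) dir -169.6564621552466
```

```bash
python3 - <<'E'
from h import *
d=load("w2.npz"); C=cloud(d); m=(abs(C[...,2]-.056)<.004); q=C[m][:,:2]-[.4565,-.4003]
r=np.hypot(*q.T); th=np.degrees(np.arctan2(q[:,1],q[:,0]))
k=(r>.026)&(r<.033); t=np.sort(th[k]); g=np.diff(t); i=np.argsort(g)[-2:]
for j in i: print(t[j],t[j+1],(t[j]+t[j+1])/2)
E
```

```text
-109.29591448562222 -61.84879245117578 -85.572353468399
70.19441564096863 117.99051534986737 94.092465495418
```

```bash
python3 -c "
from rig import job
print(job.hand_in())"
```

```text
the job is handed in; nothing more can be done
None
```

The canister stood upright on the bench, was let go, and is now locked in the socket: wing top at 0.160 m as expected, lug line about 4° off the socket's own x (limit 8.6°), robot clear; the job is handed in at about 21 s, with no verdict returned.

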